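# Refit the coring rod in the fruit press

### The job

Take the clean coring rod out of the drying block and thread it, tip first, down through the upper and then the lower red guide of the fruit coring press, then press it fully home until its collar sits on the upper guide, and let go. The guide carriage is clamped somewhere along its slide, off its zero mark, so find the hole gently and never force the rod against the press; leave the bowl, the bottle and the ramekin where they are.

Things in the scene. Friction and masses are not known exactly. Their poses are not given: they have to be found in the camera images.
- rod: Coring rod, upright in the drying block, about 0.3 kg, 177 mm tall: round steel shaft 14 mm in diameter and 125 mm long, its foot tapered over the last 4 mm to 10 mm diameter; then a collar and a round black handle 26 mm in diameter and 46 mm tall. Origin at the centre of the tip; z runs up the shaft to the handle.
- rod_collar (a point): On the rod's axis at the underside of its steel collar (34 mm in diameter, 6 mm thick), 125 mm above the tip; the black handle starts 6 mm above this point.
- block: White plastic drying block, 90 x 90 x 60 mm, fixed to the counter; a round vertical hole in the middle of its top, 16.5 mm in diameter and 52 mm deep, holds the rod, whose tip rests on the hole's floor. Origin at the centre of its underside.
- press: Coring press, fixed: grey base 10 mm thick, x from -110 to +60 mm, y from -75 to +105 mm; back plate at x = -72 to -60 mm, top at 130 mm; before it a carriage with two red guides. Nothing on it is higher than 140 mm. x points from the back plate to the open front, y along the carriage's slide. Origin on the counter below the carriage's zero mark. Over 60 N between rod and press damages it.
- press_upper (a point): Point of the press 140 mm above its origin, level with the top of the upper red guide (70 mm in x, 60 mm in y, 14 mm thick, vertical 16 mm hole in its middle). The carriage is clamped rigidly somewhere off its zero mark, unmeasured: the hole lies at x = 0 and anywhere from y = +5 to +29 mm from this point, and the red guide with it, as can be seen or felt.
- press_lower (a point): Point of the press 64 mm above its origin, level with the top of the lower red guide, same size and hole, exactly below the upper one. A spring-loaded ball in it bears on the shaft: from 80 mm of insertion on, the rod drags with roughly 5 to 15 N and stays where it is left. With the collar on the upper guide the tip is 15 mm above the counter.
- bowl: Steel bowl, 150 mm across, 60 mm tall, loose; origin under its centre. Leave alone.
- squeeze: Yellow squeeze bottle with red cap, 54 mm across, 160 mm tall, loose; origin under its centre. Leave alone.
- ramekin: White ceramic ramekin, 76 mm across, 45 mm tall, loose; origin under its centre. Leave alone.
Things that resemble listed ones, but are neither listed nor needed, are in the scene too. There is more than one size of the rod; the job needs the larger. Of the things shaped like the press, the grey one is meant.

How it is judged:
By the outcome, as a careful person would: the job done as asked, in the order asked, and still so for the second after the job is handed in, with the robot touching nothing.
It also fails if it takes over 72 s, if anything falls off the work surface, if the arm or the gripper's body presses on something with over 40 N, if the wrist force passes 120 N, or if a joint passes its speed limit or range.

### The arm

A 7-joint arm with a two-finger parallel gripper is mounted at the origin on the work surface. World frame = base frame: x ahead of the robot, y to its left, z up, the work surface at z = 0. Lengths are in m, angles in rad, forces in N, time in s.
With the tool pointing down it reaches from about 0.4 to 0.85 m from the base axis. Payload 10.4 kg.
Tool frame: the origin (TCP) lies on the centre line of the jaws, within the pads' length; the fingertips stand r.finger_overhang ahead of it and the grasp point (between the pads) lies 5 mm behind it (r.finger_overhang is the distance from the TCP to the fingertips, in m); z points along the fingers, y is the line along which they close (so a half turn about z gives the same grasp; the last joint's range is limited). The gripper opens to 87 mm and grips with 3 to 60 N. Pads are 19 mm wide; open, the fingers measure 117 mm over their backs; the gripper's body (75 mm by 190 mm) begins 51 mm behind the grasp point.
Start: joints at [1.284, 0.332, -0.065, 1.46, 0.022, 1.35, -0.088], TCP at [0.163, -0.603, 0.237] pointing down, gripper open.
Joint ranges: [-2.6, 2.6], [-0.5, 2.12], [-1.47, 1.34], [0.16, 2.42], [-1.27, 4.41], [0.06, 2.06], [-2.6, 2.6]. Speed limits (rad/s): [2.22, 2.22, 2.79, 2.79, 3.14, 3.14, 3.14].

### API

Orientations are given as a unit quaternion [x, y, z, w].
In Python, from bench import read_state, viewer, r gives the robot as it stands.
- The arm moves only by the tool carry_out, never from a script. Its argument "moves" is a list of rows, each a list of 6 numbers: the shift along the tool's x, y, z in units of 40 mm (1.0 is 40 mm), then the turn, a rotation vector about the tool's x, y, z in units of 8 degrees (1.0 is 8 degrees). A call has 1 to 20 rows; each row shifts and turns the commanded pose from where the row before left it, along the tool's axes as they then stand; what a row does not reach is not made up. A row lasts 1/8 s, in which the tool goes at most 62.5 mm and 10.7 degrees, less where a joint would pass 70% of its speed; a pose out of reach is approached as far as the arm can. A call is refused whole if a number of a shift passes 1 or a number of a turn 1, either way. A call with a gripper value outside its range is refused whole. "fingers" is the finger opening in mm, from 0 to 87, set as the call begins (left out, the last holds). The fingers move at their own pace and stop on an object; "force" is the grip in N (left out, the last holds). Time passes only in rows, so rows that do not move let the fingers close. It gives the time, the measured TCP pose, the force, the opening and the grip force at its end, in the units of the state.
- read_state(): the state, without advancing time (a new reading comes with each control period).
- viewer.camera(name): name is "side" or "top"; returns a dict with "pixels" (400x640x3 uint8, red, green, blue), "range_z" (400x640 float32, m along the optical axis (not along the pixel's ray), 0 where there is no reading), "fx", "fy", "cx", "cy" (pixels), "xyz" and "orientation" of the camera in the world. Camera axes: x right, y down, z forward; pixel columns grow to the right and rows downward; lengths in m; the calibration is good to about 2 mm. A picture is of the moment at which its call begins.
- r.close_job(): hands the job in; it is judged then, once.
The state is a dict: "time": time; "joint_positions": joint angles; "joint_vel": joint speeds; "joint_torque": joint torques, N m; "ee_pos": TCP position; "eef_rot": TCP orientation; "ft_force": force on the tool from outside, world axes, zero at the start; "torque": the same for the moment, N m; "width": finger opening in m; "grip_force": force on a finger pad.
Only numpy, scipy, OpenCV 4.12 (cv2) and the standard library are available. Lean on these libraries where they do the work, as an engineer would, in place of code of your own. Each camera call takes 0.05 s, during which the arm holds its last target. There are 200 camera calls.

## Working session

There is one attempt and no reset: what is moved stays moved. The work goes in short steps, Python scripts to look and compute and a tool call to move; the robot and the scene stay as the last step left them, time stands still between calls to the robot, and variables do not carry over. Pictures are saved under pics/ and viewed, at most 10 in all, crops included, and the job is handed in when it is done.

Besides the shell and the picture viewer there is one more tool, called in YAML: its name, and indented under it one key for each argument. carry_out: Moves the arm, as the interface text tells. Its arguments: {"type":"object","properties":{"moves":{"type":"array","items":{"type":"array","items":{"type":"number"}}},"fingers":{"type":"number"},"force":{"type":"number"}},"required":["moves"]}

```bash
mkdir -p pics
cat > h.py <<'E'
import numpy as np, cv2
from scipy.spatial.transform import Rotation as R
from bench import read_state, viewer, r
def shot(n):
    c=viewer.camera(n); np.savez(f'{n}.npz',**c); return c
def P(c,u,v,z=None):
    z=c['range_z'][int(v),int(u)] if z is None else z
    p=np.array([(u-c['cx'])/c['fx']*z,(v-c['cy'])/c['fy']*z,z])
    return R.from_quat(c['orientation']).apply(p)+c['xyz']
def cloud(c):
    v,u=np.mgrid[:400,:640]; z=c['range_z']
    p=np.stack([(u-c['cx'])/c['fx']*z,(v-c['cy'])/c['fy']*z,z],-1)
    return R.from_quat(c['orientation']).apply(p.reshape(-1,3)).reshape(400,640,3)+c['xyz']
E
python3 - <<'E'
from h import *
for n in('top','side'):
    c=shot(n); cv2.imwrite(f'pics/{n}0.png',c['pixels'][...,::-1]); print(n,c['fx'],c['fy'],c['cx'],c['cy'],c['xyz'],c['orientation'])
print(read_state(), r.finger_overhang)
E
```

```text
top 433.88650974369756 433.88650974369756 308.51383597233206 200.1275173731112 [0.27304898 0.03850744 1.19050042] [-0.64499339  0.75622056 -0.08220555  0.07318627]
side 392.6782367574992 392.6782367574992 320.0560796101925 198.23343756359787 [ 0.44857726 -0.74390693  0.68016003] [ 0.89159718 -0.02026353  0.01854853 -0.45199537]
{'time': 0.1, 'joint_positions': array([ 1.28440863,  0.33283882, -0.06467152,  1.46081855,  0.02159436,
        1.34989737, -0.08849756]), 'joint_vel': array([ 0.00114025,  0.00056192, -0.00058663, -0.00168605,  0.00072919,
       -0.00083156,  0.00106651]), 'joint_torque': array([ 9.08356669e-04, -6.24539638e+01,  2.43731128e-02, -3.90720284e+01,
       -6.13448233e-02,  3.65426356e-02,  1.22941955e-05]), 'ee_pos': array([ 0.16286434, -0.60308416,  0.2358331 ]), 'eef_rot': array([ 9.91314891e-01,  1.31508119e-01, -1.12403416e-04, -6.23533275e-04]), 'ft_force': array([-0.50003903, -0.26847626, -0.10226104]), 'torque': array([-0.02706338,  0.01645044, -0.03044764]), 'grip_force': 0.0, 'width': 0.08698970371283402} 0.014
```

View pics/top0.png

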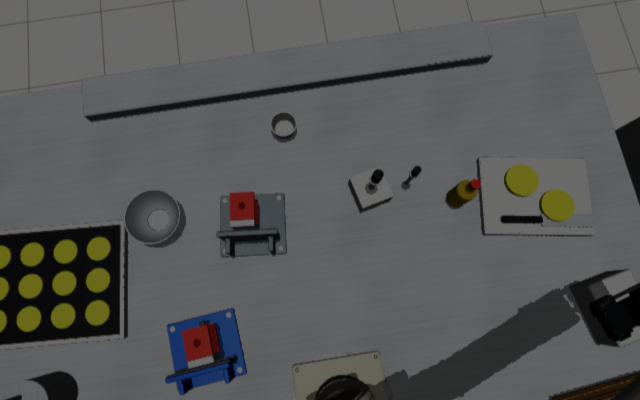

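View pics/side0.png

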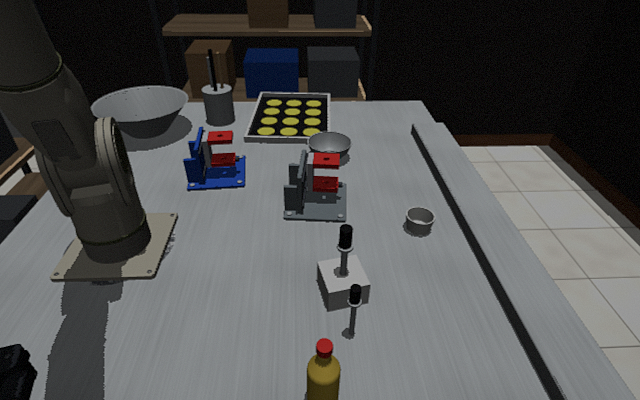

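Rod candidates are the large rod in the white block (top 377,176; side 345,237) and a smaller rod standing free (top 415,171; side 355,293). Press candidates are the grey one (top 243,209; side 318,175) and a blue one (top 200,343). I choose the rod in the block and the grey press, and check both in a close crop.

Run:
```python
from h import *
t=dict(np.load('top.npz')); s=dict(np.load('side.npz'))
a=cv2.resize(t['pixels'][140:270,200:440],None,fx=3.3,fy=3.3,interpolation=cv2.INTER_CUBIC)
cv2.imwrite('pics/crop_top.png',np.clip(a[...,::-1]*1.6,0,255).astype('uint8'))
b=cv2.resize(s['pixels'][140:345,260:440],None,fx=2.9,fy=2.9,interpolation=cv2.INTER_CUBIC)
cv2.imwrite('pics/crop_side.png',np.clip(b[...,::-1]*1.4,0,255).astype('uint8'))
for n,c in(('top',t),('side',s)):
    X=cloud(c); px=c['pixels'].astype(int); red=(px[...,0]>100)&(px[...,1]<60)&(px[...,2]<60)
    def st(name,m):
        p=X[m]; print(n,name,len(p),p.mean(0).round(4) if len(p) else'',p.min(0).round(4),p.max(0).round(4))
        return p
    grey=np.linalg.norm(X[...,:2]-P(t,243,209)[:2],axis=-1)<.1
    p=st('upper red top',red&grey&(abs(X[...,2]-.14)<.006))
    print(cv2.minAreaRect(p[:,:2].astype('float32')*1000))
    q=P(t,377,176); near=np.linalg.norm(X[...,:2]-q[:2],axis=-1)<.04
    st('rod high',near&(X[...,2]>.175))
    st('handle top',near&(X[...,2]>.182))
    nb=np.linalg.norm(X[...,:2]-q[:2],axis=-1)<.09
    p=st('block top',nb&(abs(X[...,2]-.06)<.005)); print(cv2.minAreaRect(p[:,:2].astype('float32')*1000))
    p=st('backplate',(np.linalg.norm(X[...,:2]-P(t,243,209)[:2],axis=-1)<.13)&(abs(X[...,2]-.13)<.005)&~red); print(cv2.minAreaRect(p[:,:2].astype('float32')*1000))
    
print('small rod',P(t,416,171),'bottle',P(t,474,185),'ramekin',P(t,284,126),'bowl',P(t,158,222))
```

```text
top upper red top 545 [0.5202 0.1732 0.1402] [0.4854 0.1421 0.1343] [0.5558 0.2042 0.1459]
((520.0410766601562, 172.49075317382812), (57.63108444213867, 66.41375732421875), 83.26519775390625)
top rod high 97 [ 0.5324 -0.1666  0.1847] [ 0.5204 -0.1803  0.1752] [ 0.5455 -0.1547  0.1915]
top handle top 85 [ 0.5332 -0.167   0.1855] [ 0.5204 -0.1803  0.1822] [ 0.5455 -0.155   0.1915]
top block top 881 [ 0.528  -0.1638  0.0601] [ 0.4798 -0.2215  0.055 ] [ 0.5845 -0.1155  0.0649]
((533.6602172851562, -167.39158630371094), (91.32737731933594, 91.09077453613281), 12.444544792175293)
top backplate 339 [0.4562 0.1702 0.1297] [0.4382 0.0972 0.125 ] [0.5332 0.2451 0.1349]
((490.5002136230469, 167.1627960205078), (148.49404907226562, 90.56878662109375), 83.93986511230469)
side upper red top 280 [0.5222 0.1722 0.141 ] [0.485  0.1402 0.1363] [0.5584 0.2036 0.1438]
((521.7150268554688, 172.4418182373047), (62.6760368347168, 69.56403350830078), 84.21392059326172)
side rod high 137 [ 0.5363 -0.1724  0.1839] [ 0.5249 -0.183   0.175 ] [ 0.5486 -0.1567  0.1883]
side handle top 107 [ 0.5366 -0.1709  0.1855] [ 0.5249 -0.183   0.182 ] [ 0.5486 -0.1567  0.1883]
side block top 1274 [ 0.5358 -0.1736  0.0607] [ 0.4852 -0.2225  0.055 ] [ 0.5902 -0.1153  0.0649]
((537.6575927734375, -168.75784301757812), (90.85279083251953, 92.8099594116211), 12.454710960388184)
side backplate 226 [0.4755 0.1543 0.1305] [0.4423 0.0948 0.1252] [0.5539 0.2418 0.1349]
((473.34222412109375, 175.07322692871094), (119.75845336914062, 128.51791381835938), 23.5340633392334)
small rod [ 0.53847307 -0.2734167   0.13711519] bottle [ 0.47476252 -0.39805108  0.16267171] ramekin [0.76658738 0.03785688 0.00398639] bowl [0.54075023 0.42367394 0.00631708]
```

View pics/crop_top.png

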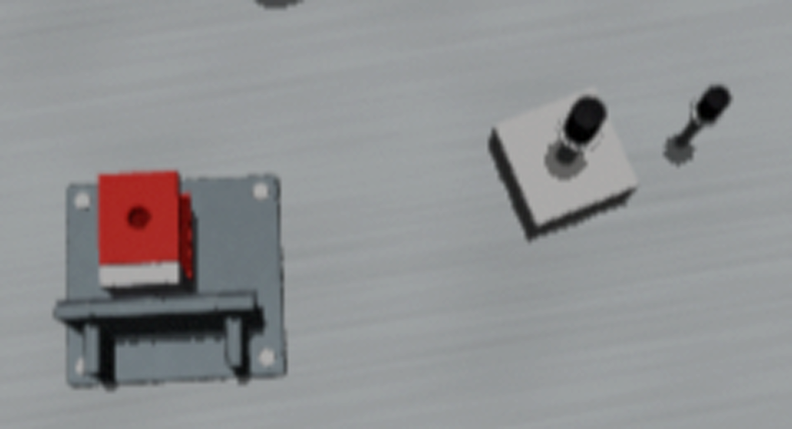

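View pics/crop_side.png

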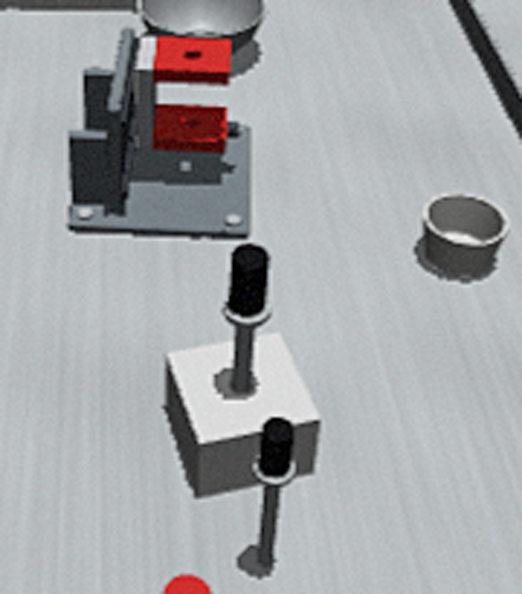

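The crops confirm both choices. The large rod stands in the white block (crop_side 243,310), clearly bigger than the free one (277,480). The grey press carries red guides, with the upper hole at crop_top (138,216) and crop_side (193,54).

```bash
cat >> h.py <<'E'
def ray(c,u,v,z):
    d=R.from_quat(c['orientation']).apply([(u-c['cx'])/c['fx'],(v-c['cy'])/c['fy'],1.]); return c['xyz']+d*(z-c['xyz'][2])/d[2]
def go(x,y,z):
    s=read_state(); d=R.from_quat(s['eef_rot']).inv().apply(np.array([x,y,z])-s['ee_pos'])
    return (d/.04).round(3)
E
python3 - <<'E'
from h import *
t=dict(np.load('top.npz')); s=dict(np.load('side.npz'))
print('hole top',ray(t,200+138.5/3.3-.3,140+216/3.3-.3,.14),'side',ray(s,260+193/2.9-.3,140+54/2.9-.3,.14))
for n,c,box in(('t',t,(200,235,235,255)),('s',s,(140,175,310,345))):
    px=c['pixels'][box[0]:box[1],box[2]:box[3]].astype(float) if 0 else None
# base yaw: base corner holes in crop_top
q=[ray(t,200+u/3.3-.3,140+v/3.3-.3,.01) for u,v in((82,201),(260,190),(267,357),(79,368))]
print(np.round(q,4))
for a,b in((1,0),(2,3),(3,0),(2,1)):
    d=q[b]-q[a]; print(np.degrees(np.arctan2(d[1],d[0])))
print('go above rod',go(.535,-.169,.236))
E
```

```text
hole top [0.51998507 0.17176442 0.14      ] side [0.52199966 0.17438802 0.14      ]
[[0.571  0.2339 0.01  ]
 [0.5566 0.0838 0.01  ]
 [0.4157 0.0983 0.01  ]
 [0.4312 0.2526 0.01  ]]
84.52241722422535
84.2735679076677
-7.6258869404355165
-5.842802358102352
go above rod [ 1.1811e+01 -8.0510e+00  5.0000e-03]
```

carry_out:
  moves:
    - [0.5, -0.34, 0, 0, 0, 0]
    - [0.9, -0.62, 0, 0, 0, 0]
    - [0.9, -0.62, 0, 0, 0, 0]
    - [0.9, -0.62, 0, 0, 0, 0]
    - [0.9, -0.62, 0, 0, 0, 0]
    - [0.9, -0.62, 0, 0, 0, 0]
    - [0.9, -0.62, 0, 0, 0, 0]
    - [0.9, -0.62, 0, 0, 0, 0]
    - [0.9, -0.62, 0, 0, 0, 0]
    - [0.9, -0.62, 0, 0, 0, 0]
    - [0.9, -0.62, 0, 0, 0, 0]
    - [0.9, -0.62, 0, 0, 0, 0]
    - [0.9, -0.62, 0, 0, 0, 0]
    - [0, 0, 0, 0, 0, 0.9]
    - [0, 0, 0, 0, 0, 0.9]
    - [0, 0, 0, 0, 0, 0.8]
    - [0, 0, 0, 0, 0, 0]
  fingers: 87

```text
time: 2.22
ee_pos: [0.5181, -0.1839, 0.2365]
eef_rot: [0.999, -0.049, -0.0, 0.0]
ft_force: [0.2, -0.3, 0.3]
width: 0.0869
grip_force: 0.0
```

Run:
```python
from h import *
s=read_state(); print(s['time'],s['ee_pos'],R.from_quat(s['eef_rot']).as_matrix().round(4),s['ft_force'],s['joint_positions'].round(2))
print(go(.535,-.169,.160))
```

```text
2.225 [ 0.5180507  -0.18394372  0.23645797] [[ 9.953e-01 -9.720e-02 -3.000e-04]
 [-9.720e-02 -9.953e-01 -1.000e-04]
 [-3.000e-04  1.000e-04 -1.000e+00]] [ 0.1929281  -0.25422059  0.25646639] [ 0.64  0.2  -0.43  1.64  0.09  1.32 -1.48]
[ 0.386 -0.413  1.911]
```

carry_out:
  moves:
    - [0.39, -0.41, 0, 0, 0, 0]
    - [0, 0, 0.5, 0, 0, 0]
    - [0, 0, 0.6, 0, 0, 0]
    - [0, 0, 0.5, 0, 0, 0]
    - [0, 0, 0.3, 0, 0, 0]
    - [0, 0, 0, 0, 0, 0]

```text
time: 2.98
ee_pos: [0.5349, -0.17, 0.16]
eef_rot: [0.999, -0.049, -0.001, -0.0]
ft_force: [0.2, -0.4, -1.4]
width: 0.0869
grip_force: 0.0
```

carry_out:
  moves:
    - [0, 0, 0, 0, 0, 0]
    - [0, 0, 0, 0, 0, 0]
    - [0, 0, 0, 0, 0, 0]
    - [0, 0, 0, 0, 0, 0]
    - [0, 0, 0, 0, 0, 0]
    - [0, 0, 0, 0, 0, 0]
  fingers: 0
  force: 30

```text
time: 3.72
ee_pos: [0.5353, -0.1703, 0.1605]
eef_rot: [0.999, -0.05, -0.0, 0.0]
ft_force: [0.6, -0.1, -0.4]
width: 0.0344
grip_force: 0.0
```

carry_out:
  moves:
    - [0, 0, 0, 0, 0, 0]
    - [0, 0, 0, 0, 0, 0]
    - [0, 0, 0, 0, 0, 0]
    - [0, 0, 0, 0, 0, 0]

```text
time: 4.22
ee_pos: [0.5354, -0.1702, 0.1605]
eef_rot: [0.999, -0.05, 0.0, -0.0]
ft_force: [-0.4, 0.6, 0.7]
width: 0.0254
grip_force: 29.9
```

carry_out:
  moves:
    - [0, 0, -0.1, 0, 0, 0]
    - [0, 0, -0.3, 0, 0, 0]
    - [0, 0, -0.5, 0, 0, 0]
    - [0, 0, -0.6, 0, 0, 0]
    - [0, 0, -0.6, 0, 0, 0]
    - [0, 0, -0.6, 0, 0, 0]
    - [0, 0, -0.6, 0, 0, 0]
    - [0, 0, -0.5, 0, 0, 0]
    - [0, 0, 0, 0, 0, 0]
  force: 45

```text
time: 5.35
ee_pos: [0.5359, -0.1706, 0.3145]
eef_rot: [0.999, -0.05, 0.002, 0.001]
ft_force: [-0.3, -0.1, -2.8]
width: 0.025
grip_force: 44.9
```

Run:
```python
from h import *
s=read_state(); print(s['ee_pos'],s['ft_force'],s['width'])
print(go(.521,.173,.312))
```

```text
[ 0.53591708 -0.17055405  0.31452154] [-0.32355916 -0.09072936 -2.79372167] 0.025049456785656263
[-1.224 -8.51   0.05 ]
```

carry_out:
  moves:
    - [-0.06, -0.4, 0, 0, 0, 0]
    - [-0.11, -0.8, 0, 0, 0, 0]
    - [-0.12, -0.8, 0, 0, 0, 0]
    - [-0.12, -0.8, 0, 0, 0, 0]
    - [-0.12, -0.8, 0, 0, 0, 0]
    - [-0.12, -0.8, 0, 0, 0, 0]
    - [-0.12, -0.8, 0, 0, 0, 0]
    - [-0.12, -0.8, 0, 0, 0, 0]
    - [-0.12, -0.8, 0, 0, 0, 0]
    - [-0.11, -0.8, 0, 0, 0, 0]
    - [-0.1, -0.5, 0, 0, 0, 0]
    - [0, -0.2, 0, 0, 0, 0]
    - [0, 0, 0, 0, 0, 0]
    - [0, 0, 0, 0, 0, 0]

```text
time: 7.1
ee_pos: [0.5198, 0.1638, 0.3122]
eef_rot: [0.999, -0.05, -0.0, 0.0]
ft_force: [0.1, 0.3, -2.7]
width: 0.0248
grip_force: 44.9
```

Run:
```python
from h import *
s=read_state(); print(s['ee_pos'],R.from_quat(s['eef_rot']).as_matrix().round(4),s['ft_force'],s['joint_positions'].round(2)); print(go(.521,.173,.312))
t=shot('top'); c=shot('side')
a=cv2.resize(t['pixels'][150:270,190:320],None,fx=4,fy=4,interpolation=cv2.INTER_CUBIC)
b=cv2.resize(c['pixels'][60:210,270:380],None,fx=3.2,fy=3.2,interpolation=cv2.INTER_CUBIC)
o=np.zeros((480,520+352,3),'uint8'); o=np.hstack([a[:480],b[:480]])[:, :]
o=np.clip(o[...,::-1]*1.5,0,255).astype('uint8'); print(o.shape)
cv2.imwrite('pics/b.png',cv2.resize(c['pixels'][40:210,265:385],None,fx=3.5,fy=3.5,interpolation=cv2.INTER_CUBIC)[...,::-1])
```

```text
[0.51981599 0.16379658 0.3122374 ] [[ 9.949e-01 -1.004e-01 -4.000e-04]
 [-1.004e-01 -9.949e-01 -7.000e-04]
 [-3.000e-04  7.000e-04 -1.000e+00]] [ 0.12481357  0.27351444 -2.71563653] [ 0.22  0.19 -0.69  1.52  0.12  1.48 -2.15]
[ 0.006 -0.232  0.006]
(480, 872, 3)
```

View pics/b.png

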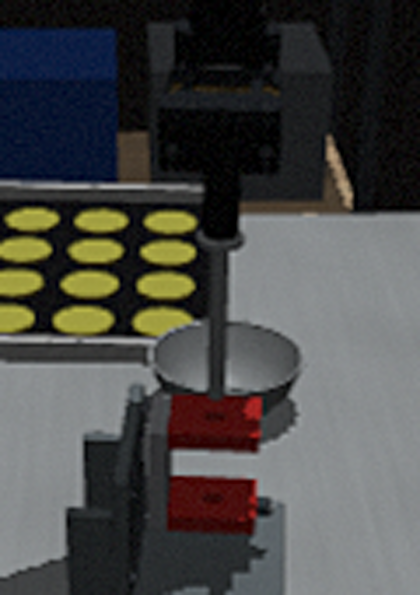

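The picture shows the rod hanging vertical, shaft at columns 217–218, tip near (217,397), just above the upper hole at (214,416).

Run:
```python
from h import *
s=read_state(); c=dict(np.load('side.npz')); X=cloud(c); e=s['ee_pos']
m=(np.hypot(X[...,0]-e[0],X[...,1]-e[1])<.03)
for lo,hi in((.165,.195),(.195,.225),(.225,.265),(.295,.32)):
    mm=m&(X[...,2]>lo)&(X[...,2]<hi); vs,us=np.nonzero(mm)
    if len(us): print(lo,len(us),us.mean().round(2),vs.mean().round(1),'axis pt',ray(c,us.mean(),vs.mean(),(lo+hi)/2)[:2].round(4),X[mm].mean(0).round(4))
# hole: dark pixels on red top, both views
t=dict(np.load('top.npz'))
print('hole',ray(c,265+214/3.5-.36,40+416/3.5-.36,.14),'low hole',ray(c,265+212/3.5-.36,40+498/3.5-.36,.064),'tip',ray(c,265+217/3.5-.36,40+397/3.5-.36,.16))
g=c['pixels'][152:168,312:344,0].astype(int); print(g)
```

```text
0.165 52 326.98 148.1 axis pt [0.5219 0.1588] [0.5219 0.1589 0.1799]
0.195 52 326.98 137.7 axis pt [0.5212 0.1592] [0.5212 0.1589 0.2101]
0.225 86 327.41 125.0 axis pt [0.5215 0.1605] [0.5214 0.1591 0.2456]
0.295 93 327.95 103.1 axis pt [0.5204 0.1498] [0.5201 0.1452 0.3094]
hole [0.52067002 0.17348736 0.14      ] low hole [0.52081851 0.17320234 0.064     ] tip [0.52211879 0.16778721 0.16      ]
[[ 58  50  39  47  47  46  45  44  32  31  29  33  33  41  41  38  35  68
   92  93  89  81  80  66  39  25  22  26  21  31  32  34]
 [ 99  83  65  80  80  78  76  77  76  66  68  68  60  42  43  42  48  56
   56  52  56  48  44  37  72  99 104  83  27  31  31  34]
 [ 69  65  66  74  75  74  74  79  71  75  76  76  72  62  52  55  68  77
   75  73  78  74  72  87 137 169 174 137  17  31  31  35]
 [ 68  68  72  76  75  74  73  77  73  74  75  75  77  77  77  78  73  76
   75  77  74  71  67 121 166 158 166 133  18  30  29  35]
 [ 70  64  65  77  73  77  72  73  74  75  73  74  77  76  76  77  77  75
   75  75  70  70  81 135 162 155 167 129  13  29  42  57]
 [ 73  73  79  74  74  72  72  73  7
[... 727 characters left out ...]
1  69  68  81  82  57  62  66  65]
 [ 61  63  74  75  74  72  69  71  75  74  74  72  72  75  74  72  74  74
   77  74  78  78  76  76  89 108 127 122  58  64  63  63]
 [ 48  46  55  52  53  52  51  56  60  60  59  60  60  61  64  68  64  66
   63  67  72  71  71  68 116 162 150 109  58  63  58  54]
 [ 46  43  51  50  53  55  49  53  49  53  51  48  50  50  49  52  50  49
   46  50  50  51  48  46  42  50  67  65  53  73  89  87]
 [ 45  46  48  48  49  49  49  48  50  51  48  50  48  49  49  50  50  50
   49  52  51  51  47  53  49  39  55  78  91 118 147 146]
 [ 48  43  49  50  53  52  47  42  46  42  44  44  45  47  46  44  45  45
   47  42  49  45  46  52  46  46  73 125 151 144 140 139]]
```

carry_out:
  moves:
    - [-0.05, -0.23, 0, 0, 0, 0]
    - [0, 0, 0.2, 0, 0, 0]
    - [0, 0, 0.2, 0, 0, 0]
    - [0, 0, 0, 0, 0, 0]
    - [0, 0, 0, 0, 0, 0]

```text
time: 7.82
ee_pos: [0.5186, 0.1741, 0.2966]
eef_rot: [0.999, -0.05, 0.0, 0.0]
ft_force: [0.0, 0.7, -2.1]
width: 0.0251
grip_force: 44.9
```

carry_out:
  moves:
    - [0, 0, 0.03, 0, 0, 0]
    - [0, 0, 0.03, 0, 0, 0]
    - [0, 0, 0.03, 0, 0, 0]
    - [0, 0, 0, 0, 0, 0]

```text
time: 8.32
ee_pos: [0.5186, 0.1742, 0.2928]
eef_rot: [0.999, -0.05, -0.0, 0.0]
ft_force: [0.0, 0.3, -2.5]
width: 0.0249
grip_force: 44.9
```

carry_out:
  moves:
    - [0, 0.02, 0, 0, 0, 0]
    - [0, 0, 0.03, 0, 0, 0]
    - [0, 0, 0.03, 0, 0, 0]
    - [0, 0, 0, 0, 0, 0]

```text
time: 8.82
ee_pos: [0.5186, 0.1733, 0.2904]
eef_rot: [0.999, -0.05, 0.0, 0.0]
ft_force: [0.1, -0.1, -2.4]
width: 0.0251
grip_force: 44.9
```

carry_out:
  moves:
    - [0, 0, 0.02, 0, 0, 0]
    - [0, 0, 0.02, 0, 0, 0]
    - [0, 0, 0, 0, 0, 0]

```text
time: 9.2
ee_pos: [0.5187, 0.1732, 0.289]
eef_rot: [0.999, -0.05, 0.0, 0.0]
ft_force: [0.6, -1.2, -2.0]
width: 0.0248
grip_force: 44.9
```

carry_out:
  moves:
    - [0, 0, 0.02, 0, 0, 0]
    - [0, 0, 0.02, 0, 0, 0]
    - [0, 0, 0, 0, 0, 0]

```text
time: 9.57
ee_pos: [0.5186, 0.1732, 0.2871]
eef_rot: [0.999, -0.05, -0.0, 0.0]
ft_force: [1.6, -2.4, -2.1]
width: 0.0249
grip_force: 44.9
```

carry_out:
  moves:
    - [0, 0, 0.02, 0, 0, 0]
    - [0, 0, 0.02, 0, 0, 0]
    - [0, 0, 0, 0, 0, 0]

```text
time: 9.95
ee_pos: [0.5185, 0.1733, 0.2856]
eef_rot: [0.999, -0.05, -0.0, 0.0]
ft_force: [0.5, -3.5, -2.3]
width: 0.0249
grip_force: 44.9
```

carry_out:
  moves:
    - [0, 0.02, 0, 0, 0, 0]
    - [0, 0, 0, 0, 0, 0]
    - [0, 0, 0, 0, 0, 0]

```text
time: 10.32
ee_pos: [0.5184, 0.1728, 0.2857]
eef_rot: [0.999, -0.05, -0.0, -0.0]
ft_force: [2.1, -1.0, -2.7]
width: 0.0248
grip_force: 44.9
```

carry_out:
  moves:
    - [0, 0, 0.03, 0, 0, 0]
    - [0, 0, 0.03, 0, 0, 0]
    - [0, 0, 0.03, 0, 0, 0]
    - [0, 0, 0, 0, 0, 0]

```text
time: 10.82
ee_pos: [0.5184, 0.1727, 0.282]
eef_rot: [0.999, -0.05, -0.0, 0.0]
ft_force: [1.4, -2.2, -3.3]
width: 0.0249
grip_force: 44.9
```

carry_out:
  moves:
    - [0.015, 0.015, 0, 0, 0, 0]
    - [0, 0, 0.05, 0, 0, 0]
    - [0, 0, 0.05, 0, 0, 0]
    - [0, 0, 0, 0, 0, 0]
    - [0, 0, 0, 0, 0, 0]

```text
time: 11.45
ee_pos: [0.5189, 0.172, 0.2781]
eef_rot: [0.999, -0.05, -0.0, 0.0]
ft_force: [0.5, 0.4, -3.2]
width: 0.0254
grip_force: 44.9
```

carry_out:
  moves:
    - [0, 0, 0.1, 0, 0, 0]
    - [0, 0, 0.1, 0, 0, 0]
    - [0, 0, 0.1, 0, 0, 0]
    - [0, 0, 0, 0, 0, 0]
    - [0, 0, 0, 0, 0, 0]

```text
time: 12.08
ee_pos: [0.519, 0.172, 0.2661]
eef_rot: [0.999, -0.05, -0.0, 0.0]
ft_force: [0.9, -0.8, -3.3]
width: 0.0251
grip_force: 44.9
```

carry_out:
  moves:
    - [0, 0, 0.15, 0, 0, 0]
    - [0, 0, 0.2, 0, 0, 0]
    - [0, 0, 0.2, 0, 0, 0]
    - [0, 0, 0.2, 0, 0, 0]
    - [0, 0, 0.2, 0, 0, 0]
    - [0, 0, 0.1, 0, 0, 0]
    - [0, 0, 0, 0, 0, 0]
    - [0, 0, 0, 0, 0, 0]

```text
time: 13.08
ee_pos: [0.519, 0.172, 0.2243]
eef_rot: [0.999, -0.05, 0.0, -0.0]
ft_force: [0.2, -0.6, -3.6]
width: 0.0249
grip_force: 44.9
```

carry_out:
  moves:
    - [0, 0, 0.04, 0, 0, 0]
    - [0, 0, 0.04, 0, 0, 0]
    - [0, 0, 0.04, 0, 0, 0]
    - [0, 0, 0, 0, 0, 0]
    - [0, 0, 0, 0, 0, 0]

```text
time: 13.7
ee_pos: [0.519, 0.1719, 0.2193]
eef_rot: [0.999, -0.05, -0.0, 0.0]
ft_force: [0.5, -0.4, -3.5]
width: 0.0252
grip_force: 44.9
```

Next comes the lower guide entry, with the rod tip about 3 mm above it.

carry_out:
  moves:
    - [0, 0, 0.03, 0, 0, 0]
    - [0, 0, 0.03, 0, 0, 0]
    - [0, 0, 0.03, 0, 0, 0]
    - [0, 0, 0, 0, 0, 0]
    - [0, 0, 0, 0, 0, 0]

```text
time: 14.32
ee_pos: [0.519, 0.172, 0.2157]
eef_rot: [0.999, -0.05, -0.0, 0.0]
ft_force: [0.5, -0.2, -2.7]
width: 0.0247
grip_force: 44.9
```

carry_out:
  moves:
    - [0, 0, 0.03, 0, 0, 0]
    - [0, 0, 0.03, 0, 0, 0]
    - [0, 0, 0.03, 0, 0, 0]
    - [0, 0, 0, 0, 0, 0]
    - [0, 0, 0, 0, 0, 0]

```text
time: 14.95
ee_pos: [0.519, 0.1719, 0.2121]
eef_rot: [0.999, -0.05, -0.0, 0.0]
ft_force: [1.3, -0.3, -2.9]
width: 0.0253
grip_force: 44.9
```

carry_out:
  moves:
    - [0, 0, 0.04, 0, 0, 0]
    - [0, 0, 0.04, 0, 0, 0]
    - [0, 0, 0.04, 0, 0, 0]
    - [0, 0, 0, 0, 0, 0]

```text
time: 15.45
ee_pos: [0.519, 0.1719, 0.2071]
eef_rot: [0.999, -0.05, -0.0, 0.0]
ft_force: [0.8, 0.4, -4.1]
width: 0.0252
grip_force: 44.9
```

carry_out:
  moves:
    - [0, 0, 0.06, 0, 0, 0]
    - [0, 0, 0.06, 0, 0, 0]
    - [0, 0, 0.06, 0, 0, 0]
    - [0, 0, 0, 0, 0, 0]

```text
time: 15.95
ee_pos: [0.519, 0.1719, 0.1998]
eef_rot: [0.999, -0.05, -0.0, 0.0]
ft_force: [2.2, 0.4, -4.5]
width: 0.0249
grip_force: 44.9
```

Run:
```python
from h import *
c=shot('side'); print(read_state()['ft_force'],read_state()['ee_pos'])
cv2.imwrite('pics/c.png',np.clip(cv2.resize(c['pixels'][70:230,265:385],None,fx=3.7,fy=3.7,interpolation=cv2.INTER_CUBIC)[...,::-1]*1.5,0,255).astype('uint8'))
```

```text
[ 1.98578187  0.61430596 -4.51396135] [0.5189437  0.17192864 0.19983148]
```

View pics/c.png

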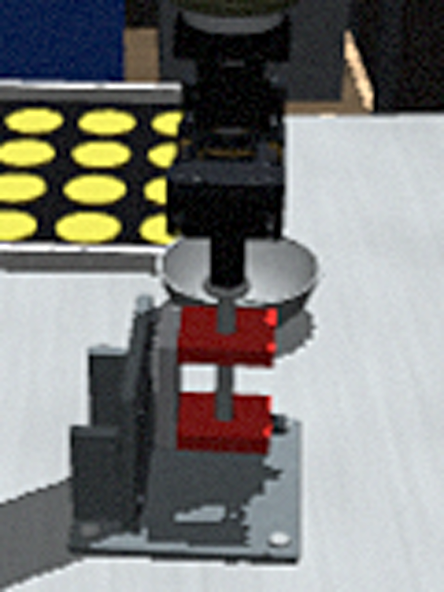

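The shaft runs through the upper guide, shows in the gap at (225,380), and enters the lower guide's hole at about (225,415). The collar at (227,287) is still above the upper guide. I continue down.

carry_out:
  moves:
    - [0, 0, 0.08, 0, 0, 0]
    - [0, 0, 0.08, 0, 0, 0]
    - [0, 0, 0.08, 0, 0, 0]
    - [0, 0, 0.08, 0, 0, 0]

```text
time: 16.5
ee_pos: [0.5191, 0.172, 0.1872]
eef_rot: [0.999, -0.05, 0.0, 0.0]
ft_force: [1.5, 0.2, -1.0]
width: 0.0253
grip_force: 44.9
```

carry_out:
  moves:
    - [0, 0, 0.08, 0, 0, 0]
    - [0, 0, 0.08, 0, 0, 0]
    - [0, 0, 0.08, 0, 0, 0]
    - [0, 0, 0.04, 0, 0, 0]
    - [0, 0, 0, 0, 0, 0]

```text
time: 17.12
ee_pos: [0.519, 0.172, 0.1759]
eef_rot: [0.999, -0.05, -0.0, -0.0]
ft_force: [3.9, 0.7, -4.5]
width: 0.0249
grip_force: 44.9
```

carry_out:
  moves:
    - [0, 0, 0.05, 0, 0, 0]
    - [0, 0, 0.05, 0, 0, 0]
    - [0, 0, 0.05, 0, 0, 0]
    - [0, 0, 0, 0, 0, 0]

```text
time: 17.62
ee_pos: [0.519, 0.172, 0.1699]
eef_rot: [0.999, -0.05, 0.0, -0.0]
ft_force: [4.3, 0.6, -3.4]
width: 0.0247
grip_force: 44.9
```

carry_out:
  moves:
    - [0, 0, 0.02, 0, 0, 0]
    - [0, 0, 0.02, 0, 0, 0]
    - [0, 0, 0, 0, 0, 0]

```text
time: 18.0
ee_pos: [0.519, 0.172, 0.1685]
eef_rot: [0.999, -0.05, 0.0, -0.0]
ft_force: [2.0, 1.0, -2.6]
width: 0.0251
grip_force: 44.9
```

carry_out:
  moves:
    - [0, 0, 0.02, 0, 0, 0]
    - [0, 0, 0.01, 0, 0, 0]
    - [0, 0, 0, 0, 0, 0]

```text
time: 18.38
ee_pos: [0.5191, 0.172, 0.1676]
eef_rot: [0.999, -0.05, 0.0, 0.0]
ft_force: [2.3, -1.2, 2.8]
width: 0.0248
grip_force: 44.9
```

carry_out:
  moves:
    - [0, 0, 0.02, 0, 0, 0]
    - [0, 0, 0, 0, 0, 0]

```text
time: 18.62
ee_pos: [0.5192, 0.1721, 0.1675]
eef_rot: [0.999, -0.05, 0.0, 0.0]
ft_force: [-2.0, -1.4, 9.7]
width: 0.0253
grip_force: 44.9
```

carry_out:
  moves:
    - [0, 0, 0.02, 0, 0, 0]
    - [0, 0, 0.02, 0, 0, 0]
    - [0, 0, 0, 0, 0, 0]

```text
time: 19.0
ee_pos: [0.5193, 0.1721, 0.1674]
eef_rot: [0.999, -0.05, 0.001, 0.0]
ft_force: [-7.5, -3.7, 24.0]
width: 0.0249
grip_force: 44.9
```

Run:
```python
from h import *
c=shot('side'); print(read_state()['ft_force'],read_state()['ee_pos'])
cv2.imwrite('pics/d.png',np.clip(cv2.resize(c['pixels'][70:230,265:385],None,fx=3.7,fy=3.7,interpolation=cv2.INTER_CUBIC)[...,::-1]*1.5,0,255).astype('uint8'))
```

```text
[-6.58316429 -4.12987038 24.15322326] [0.51926868 0.17212477 0.1673965 ]
```

View pics/d.png

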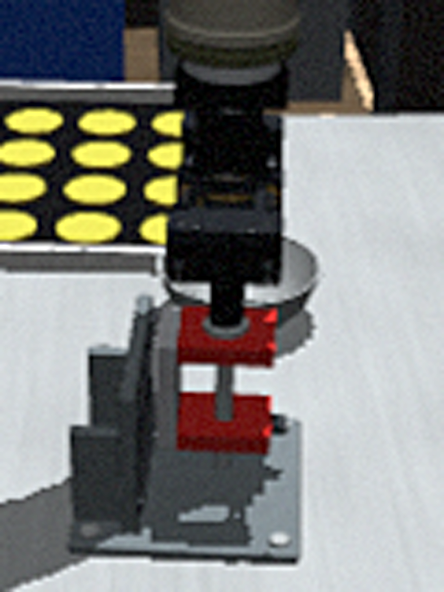

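The collar sits flat on the upper guide at (226,326). The contact force rose sharply at the expected height, so the rod is home. I relax the push, open the fingers and retreat upwards.

carry_out:
  moves:
    - [0, 0, -0.04, 0, 0, 0]
    - [0, 0, 0, 0, 0, 0]

```text
time: 19.3
ee_pos: [0.5192, 0.1721, 0.1675]
eef_rot: [0.999, -0.05, 0.0, 0.0]
ft_force: [-0.8, -1.1, 10.5]
width: 0.0249
grip_force: 44.9
```

carry_out:
  moves:
    - [0, 0, 0, 0, 0, 0]
    - [0, 0, 0, 0, 0, 0]
    - [0, 0, 0, 0, 0, 0]
    - [0, 0, 0, 0, 0, 0]
    - [0, 0, 0, 0, 0, 0]
    - [0, 0, 0, 0, 0, 0]
  fingers: 70

```text
time: 20.05
ee_pos: [0.519, 0.172, 0.1665]
eef_rot: [0.999, -0.05, -0.0, 0.0]
ft_force: [0.4, 0.6, 0.4]
width: 0.0687
grip_force: 0.0
```

carry_out:
  moves:
    - [0, 0, -0.1, 0, 0, 0]
    - [0, 0, -0.3, 0, 0, 0]
    - [0, 0, -0.5, 0, 0, 0]
    - [0, 0, -0.6, 0, 0, 0]
    - [0, 0, -0.6, 0, 0, 0]
    - [0, 0, -0.5, 0, 0, 0]
    - [0, 0, 0, 0, 0, 0]
    - [0, 0, 0, 0, 0, 0]
    - [0, 0, 0, 0, 0, 0]

```text
time: 21.18
ee_pos: [0.5186, 0.1718, 0.2697]
eef_rot: [0.999, -0.05, -0.001, 0.0]
ft_force: [-0.1, 0.7, 0.1]
width: 0.0698
grip_force: 0.0
```

Run:
```python
from h import *
c=shot('side'); s=read_state(); print(s['ft_force'],s['ee_pos'],s['width'])
X=cloud(c); m=(np.hypot(X[...,0]-.52,X[...,1]-.172)<.025)&(X[...,2]>.18)&(X[...,2]<.21); print('handle top',np.percentile(X[m][:,2],[50,90,98]),X[m].mean(0))
cv2.imwrite('pics/e.png',np.clip(cv2.resize(c['pixels'][70:230,265:385],None,fx=3.7,fy=3.7,interpolation=cv2.INTER_CUBIC)[...,::-1]*1.5,0,255).astype('uint8'))
```

```text
[-0.09930811 -0.34177614  0.99017301] [0.51868123 0.17182811 0.26980925] 0.06989968286114387
handle top [0.19076184 0.19345254 0.1941189 ] [0.52076571 0.16590443 0.18909296]
```

View pics/e.png

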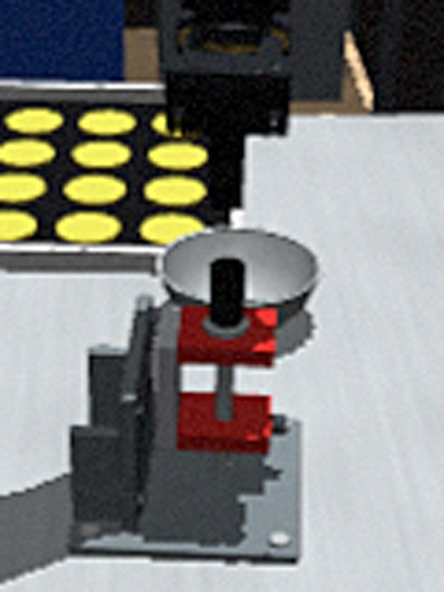

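The rod stands free with its collar on the upper guide at (226,326), handle top at about 0.192 m as expected, and the gripper clear above it.

```bash
python3 -c "
from bench import r
print(r.close_job())"
```

```text
the job is handed in; nothing more can be done
None
```

The large coring rod is threaded through both red guides of the grey press and pressed home with its collar on the upper guide; I let go, backed the gripper clear and handed the job in at about 21 s, with a highest measured wrist force of about 25 N.

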